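# Roll a culture bottle up the loading chute into the bottle roller

## Task

With the fingertips alone, gently push the amber bottle so that it rolls up the sloped loading chute of the bottle roller and drops into its seat between the two rubber-banded rollers, where it can no longer roll back. Do not pinch it, pick it up or send it up with a hard shove, and leave the other things on the bench alone.

Things in the scene. Friction and masses are not known exactly. Their poses are not given: they have to be found in the camera images.
- roller_unit: Cream bench bottle roller, fixed: two rollers between bearing plates (58 mm high, inner faces y = -70, +108 mm), motor box at one end, sloping aluminium chute in front. Origin on the bench under the front roller's axle (the roller next to the chute). x level, uphill from chute to rollers; y along the rollers to the motor box; z up.
- front_top (a point): Top of the front roller, 55 mm above the bench, over the unit's origin. Both rollers turn freely and are 30 mm in diameter over two rubber bands (at y = -35 and +35 mm); axles 40 mm above the bench at x = 0 and x = 48 mm in the unit's frame.
- guard_rail (a point): Middle of the fixed rubber-sleeved rail, 10 mm thick, behind the rear roller (x = 60, z = 76 mm in the unit's frame). It keeps the bottle from going over the back; a seated bottle is 6 mm clear of it.
- motor_box (a point): Centre of the top of the motor box: 150 mm along x, 70 mm along y, 92 mm high, with a knob to 107 mm. Only an obstacle.
- chute: Straight flat-floored gutter fixed to the unit, rising 10 degrees. Origin on the floor's plane where it meets the front roller (x -2.5, z 54 mm in the unit's frame), level with the bottle's rolling path. x up the slope, z square to the floor, y as the unit's. Floor x = -190 to -11 mm; side walls 24 mm high, inner faces y = -56 and +94 mm.
- lip (a point): Top inner edge of the lip, 10 mm high and 3 mm thick, that closes the chute's low end (x = -190 mm in the chute's frame). The bottle waits against it. Nothing stands beyond it, so fingers can come down behind the bottle over the lip, their ends 13 to 18 mm above the floor's plane.
- bottle: Amber bottle with paper band and blue cap, lying across the chute, 0.2 to 0.35 kg. Body 50 mm in diameter, 100 mm long; origin on its axis at mid-body; y along its axis to the cap (end 88 mm away, 37 mm in diameter); x and z turn as it rolls. Let go on the slope it rolls back; a push of 1 to 4 N moves it. With its axis past the front roller's top it drops into the seat.
- seat (a point): Where the bottle's origin lies when seated between the rollers: x = 24, y = 0, z = 72 mm in the unit's frame (some mm either way along y do not matter). On its way the bottle's axis passes over the front roller's top at a height of 80 mm, then drops 8 mm.
- pot: Bystander: upright specimen pot with a white lid, 58 mm in diameter, 75 mm tall, loose; origin at the centre of its underside. Leave alone.
- dishes: Bystander: stack of three clear culture dishes, 90 mm in diameter, 50 mm tall, loose; origin at the centre of the underside. Leave alone.
- tip_box: Bystander: blue pipette tip box with a pale lid, 122 x 85 x 64 mm, loose; origin at the centre of its underside. Leave alone.
There are look-alikes about, which are no part of the job. There is more than one size of the bottle; the one meant has the size given above.

How it is judged:
On the way:
1. the bottle is being pushed up the chute by the fingers (contact force between the fingers and bottle above 0.05 N and x of bottle in the frame of roller_unit between -0.13 and -0.01 m), for 0.05 s.
At the end, for the whole second after the job is handed in: The bottle rests on both rollers, still: centre within 5 mm of midway between them, within 4 mm of seated height, within 30 mm of the seat along them, axis within 0.08 rad of theirs. Pot, dishes and tip box within 20 mm of their starts (x of bottle in the frame of roller_unit between 0.019 and 0.029 m and z of bottle in the frame of roller_unit between 0.068 and 0.076 m and y of bottle in the frame of roller_unit between -0.03 and 0.03 m and angle between the y axis of bottle and the y axis of roller_unit, either way round below 0.08 rad and linear speed of bottle below 0.03 m/s and angular speed of bottle below 1 rad/s and distance of each of pot, dishes, tip_box from where it was at the start of the episode below 0.02 m); the robot touches nothing.
It fails at once if the bottle is lifted: its axis more than 40 mm from the plane of the chute floor (25 mm when rolling on it) (z of bottle in the frame of chute above 0.04 m).
It fails at once if the bottle is pinched or pushed hard: more than 18 N between fingers and bottle (contact force between the fingers and bottle above 18 N).
It fails at once if the bottle is shoved hard or let run: faster than 0.7 m/s (linear speed of bottle above 0.7 m/s).
It fails at once if the pot, the dishes or the tip box is disturbed: moved more than 20 mm (distance of any of pot, dishes, tip_box from where it was at the start of the episode above 0.02 m).
It also fails if it takes over 38 s, if anything falls off the work surface, if the arm or the gripper's body presses on something with over 40 N, if the wrist force passes 120 N, or if a joint passes its speed limit or range.

## Robot

A 6-joint arm with a two-finger parallel gripper is mounted at the origin on the work surface. World frame = base frame: x ahead of the robot, y to its left, z up, the work surface at z = 0. Lengths are in m, angles in rad, forces in N, time in s.
With the tool pointing down it reaches from about 0.425 to 0.95 m from the base axis. Payload 3.5 kg.
Tool frame: the origin (TCP) lies at the very end of the fingers, on their centre line; the grasp point (between the pads) lies 19 mm behind it; y points along the fingers, z is the direction in which the jaws open and shut, and the axes are right-handed (so a half turn about y gives the same grasp; the last joint's range is limited). The gripper opens to 85 mm and grips with 20 to 120 N. Pads are 22 mm wide; open, the fingers measure 114 mm over their backs; the gripper's body (76 mm by 85 mm) begins 54 mm behind the grasp point. The pads swing forward as they close: fully open they stand 13 mm farther back than shut.
Start: joints at [-1.369, 0.286, 1.577, -0, 1.279, -0.15], TCP at [0.233, -0.634, 0.231] pointing down, gripper open.
Joint ranges: [-2.77, 2.77], [-0.9, 2.22], [0.21, 2.48], [-1.53, 4.67], [0.24, 2.81], [-2.84, 2.84]. Speed limits (rad/s): [2.79, 2.79, 3.14, 3.14, 3.14, 3.14].

## Interface

Orientations are given as a unit quaternion [x, y, z, w].
In Python, from plant import ctrl, cams gives the robot as it stands.
- The arm moves only by the tool play_rows, never from a script. Its argument "steps" is a list of rows, each an object of numbers: "claw": the finger opening in cm, from 0 to 8.54; "tx", "ty", "tz": the shift along the tool's x, y, z in cm; "ax", "ay", "az": the turn, a rotation vector about the tool's x, y, z in degrees. A call has 1 to 12 rows; each row is the pose to reach, as a shift and turn from the pose commanded when the call began, along the tool's axes at that moment; what a row does not reach only later rows make up. A row lasts 1/12 s, in which the tool goes at most 41.7 mm and 7.16 degrees, less where a joint would pass 70% of its speed; a pose out of reach is approached as far as the arm can. A call with a gripper value outside its range is refused whole. The fingers move at their own pace and stop on an object; "grip_force" is the grip in N (left out, the last holds). Time passes only in rows, so rows that repeat a pose let the fingers close. It gives the time, the measured TCP pose, the force and the opening at its end, in the units of the state.
- ctrl.get_state(): the state, without advancing time (a new reading comes with each control period).
- cams.read_camera(name): name is "side" or "top" or "wrist"; returns (picture, depth): 384x512x3 uint8, blue, green, red; 384x512 float32, m along the optical axis (not along the pixel's ray), 0 where there is no reading.
- cams.camera_model(name): a dict with "intrinsics" (3x3 intrinsics, pixels), "distortion" ([k1, k2, p1, p2, k3] as OpenCV has them; the pictures are not rectified), "rvec" (rotation vector, rad) and "tvec" (3), from world to camera coordinates, as OpenCV has them; the wrist camera has in their place "tool_from_camera" (4x4, takes a point from camera to tool coordinates, whose origin is the TCP and whose axes are the tool frame's). Camera axes: x right, y down, z forward; pixel columns grow to the right and rows downward; lengths in m; the calibration is good to about 2 mm. A picture is of the moment at which its call begins: read the wrist's pose just before it. camera_model takes no time and is no camera call.
- ctrl.sign_off(): hands the job in, once; it reports no verdict.
The state is a dict: "time": time; "qpos": joint angles; "dq": joint speeds; "joint_efforts": joint torques, N m; "eef_pos": TCP position; "tcp_rot": TCP orientation; "contact_force": force on the tool from outside, world axes, zero at the start; "wrist_torque": the same for the moment, N m; "opening": opening from 0.0 (shut) to 1.0 (fully open).
Only numpy, scipy, OpenCV 4.12 (cv2) and the standard library are available. Lean on these libraries where they do the work, as an engineer would, in place of code of your own. Each camera call takes 0.05 s, during which the arm holds its last target.

## Working session

There is one attempt and no reset: what is moved stays moved. The work goes in short steps, Python scripts to look and compute and a tool call to move; the robot and the scene stay as the last step left them, time stands still between calls to the robot, and variables do not carry over. Pictures are saved under pics/ and viewed, and the job is handed in when it is done.

Besides the shell and the picture viewer there is one more tool, called after "Request:" by a JSON object that holds its "name" and its "arguments", one argument or row to a line. play_rows: Moves the arm, as the interface text tells. Its arguments: {"type":"object","properties":{"steps":{"type":"array","items":{"type":"object","properties":{"claw":{"type":"number"},"tx":{"type":"number"},"ty":{"type":"number"},"tz":{"type":"number"},"ax":{"type":"number"},"ay":{"type":"number"},"az":{"type":"number"}}}},"grip_force":{"type":"number"}},"required":["steps"]}

```bash
ls; mkdir -p pics
python3 - <<'E'
from plant import ctrl,cams
import cv2,json
s=ctrl.get_state();print(s)
for n in ['side','top','wrist']:
    im,d=cams.read_camera(n);cv2.imwrite(f'pics/{n}0.png',im)
    import numpy as np;np.save(f'pics/{n}0.npy',d)
    print(n,cams.camera_model(n))
E
```

```text
pics
{'time': 0.0, 'qpos': array([-1.36900504e+00,  2.87190830e-01,  1.57816567e+00,  8.35175873e-06,
        1.27862691e+00, -1.50033506e-01]), 'dq': array([-2.10449871e-03,  1.82711865e-03,  1.94546413e-03, -7.95212003e-04,
        5.11239620e-05, -4.56046804e-04]), 'joint_efforts': array([-1.54594305e-03, -4.05988920e+01, -2.92625982e+01, -1.88428730e-04,
        5.87832343e-03,  4.68663700e-06]), 'eef_pos': array([ 0.23248763, -0.63299746,  0.22993655]), 'tcp_rot': array([-0.12376642,  0.6970389 , -0.6953488 ,  0.12372833]), 'contact_force': array([ 0.35611521, -0.24778307, -0.07185068]), 'wrist_torque': array([-0.03751565, -0.02621691,  0.06696332]), 'opening': 1.0004761274254328}
side {'intrinsics': array([[376.70603348,   0.        , 259.40657708],
       [  0.        , 376.70603348, 199.56885486],
       [  0.        ,   0.        ,   1.        ]]), 'distortion': array([-0.09699237,  0.        ,  0.        ,  0.        ,  0.        ]), 'rvec': array([ 0.19997039, -2.78152654,  1.31917377]), 'tvec': array([0.52895819, 0.11002855, 1.07507813])}
top {'intrinsics': array([[390.00
[... 263 characters left out ...]
75478,  0.18421128]), 'tvec': array([0.02905146, 0.54970275, 1.01233801])}
wrist {'intrinsics': array([[275.41414278,   0.        , 254.32997412],
       [  0.        , 275.41414278, 186.16250186],
       [  0.        ,   0.        ,   1.        ]]), 'distortion': array([-0.00030113,  0.        ,  0.        ,  0.        ,  0.        ]), 'tool_from_camera': array([[-9.69440407e-04,  9.63776417e-01,  2.66709728e-01,
        -6.65644583e-02],
       [ 2.40979975e-05, -2.66709831e-01,  9.63776875e-01,
        -1.42891656e-01],
       [ 9.99999530e-01,  9.40751417e-04,  2.35334205e-04,
         1.08598509e-03],
       [ 0.00000000e+00,  0.00000000e+00,  0.00000000e+00,
         1.00000000e+00]])}
```

View pics/side0.png

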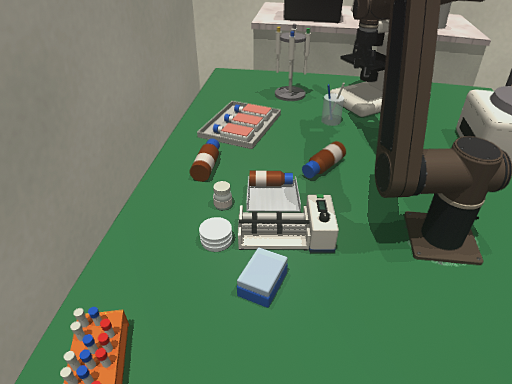

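View pics/top0.png

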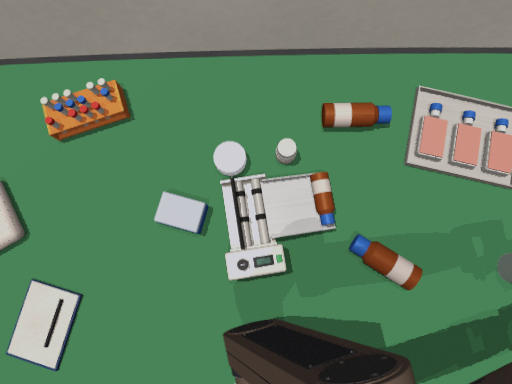

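View pics/wrist0.png

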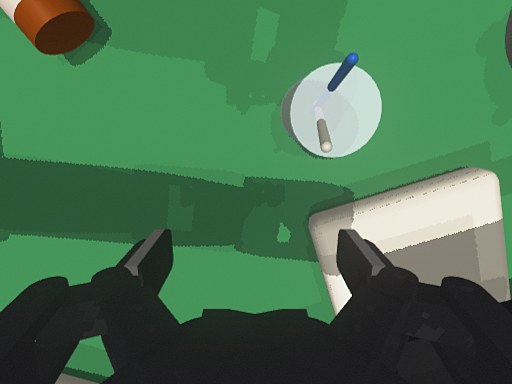

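The top view has three amber bottles: one lying in the chute at (322,198), one at (350,115) and one at (390,263). The last two lie on the bench and look bigger. I choose the one in the chute and will check it in a close crop.

```bash
cat > h.py <<'E'
import numpy as np,cv2
from scipy.spatial.transform import Rotation as R
from plant import ctrl,cams
def ext(n):
    m=cams.camera_model(n);return m,cv2.Rodrigues(m['rvec'])[0],m['tvec']
def px2w(n,uv,z=None,depth=None):
    m,Rm,t=ext(n)
    p=cv2.undistortPoints(np.array(uv,float).reshape(-1,1,2),m['intrinsics'],m['distortion']).reshape(-1,2)
    r=np.c_[p,np.ones(len(p))]
    if depth is not None: return (r*np.array(depth)[:,None]-t)@Rm
    d=r@Rm;c=-Rm.T@t
    return c+d*((np.array(z)-c[2])/d[:,2])[:,None]
def cloud(n,im,d,win):
    u0,u1,v0,v1=win
    vv,uu=np.mgrid[v0:v1,u0:u1];uu=uu.ravel();vv=vv.ravel();dd=d[vv,uu];k=dd>0
    return px2w(n,np.c_[uu,vv][k],depth=dd[k]),im[vv,uu][k],np.c_[uu,vv][k]
def proj(n,P):
    m=cams.camera_model(n)
    return cv2.projectPoints(np.array(P,float).reshape(-1,1,3),m['rvec'],m['tvec'],m['intrinsics'],m['distortion'])[0].reshape(-1,2)
E
python3 - <<'E'
from h import *
im=cv2.imread('pics/top0.png');d=np.load('pics/top0.npy')
c=im[130:290,205:350];cv2.imwrite('pics/topc.png',cv2.resize(c,None,fx=5,fy=5,interpolation=cv2.INTER_CUBIC)[:,:])
c=cv2.resize(c,(543,600),interpolation=cv2.INTER_CUBIC);cv2.imwrite('pics/topc.png',c)
im2=cv2.imread('pics/side0.png')[155:255,225:345];cv2.imwrite('pics/sidec.png',cv2.resize(im2,(720,600),interpolation=cv2.INTER_CUBIC))
P,C,U=cloud('top',im,d,(210,345,165,285))
# motor box top
hsv=cv2.cvtColor(C[None],cv2.COLOR_BGR2HSV)[0]
k=(abs(P[:,2]-.092)<.006)
q=P[k][:,:2].astype(np.float32);print('box',k.sum(),cv2.minAreaRect(q),P[k].mean(0))
# amber bottle
k=(hsv[:,0]<15)&(hsv[:,1]>150)&(P[:,2]>.02)
print('amber',k.sum(),P[k].mean(0),P[k].min(0),P[k].max(0),cv2.minAreaRect(P[k][:,:2].astype(np.float32)))
k=(hsv[:,0]>100)&(hsv[:,0]<130)&(hsv[:,1]>150)&(U[:,0]>300)
print('cap',k.sum(),P[k].mean(0))
E
```

```text
box 1476 ((0.3608595132827759, 0.03879097104072571), (0.06959712505340576, 0.1497591882944107), 7.880273342132568) [0.36009954 0.03765212 0.09229026]
amber 464 [ 0.52528586 -0.14404723  0.06907708] [ 0.48010471 -0.17335286  0.05204246] [ 0.59187678 -0.1144736   0.07832533] ((0.5359304547309875, -0.14502838253974915), (0.10836097598075867, 0.04776185005903244), 7.9897847175598145)
cap 116 [ 0.46615437 -0.15327574  0.06382577]
```

View pics/topc.png

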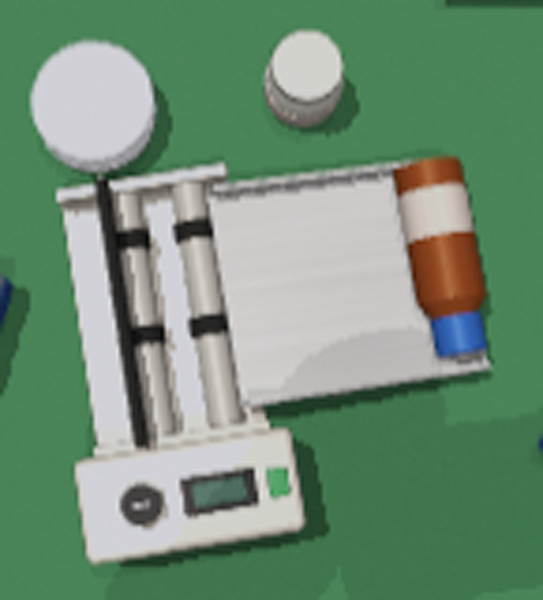

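View pics/sidec.png

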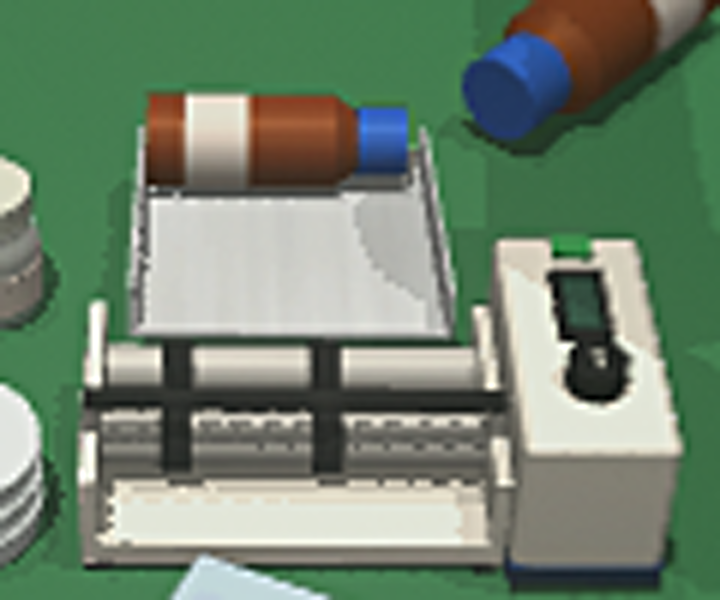

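The crops confirm it: the slim bottle lies in the chute against the lip, base at top-view crop (430,175) and cap at (460,335). Next I fit the unit's pose.

```bash
cat >> h.py <<'E'
def frame(x,y,psi): 
    c,s=np.cos(psi),np.sin(psi);M=np.eye(4);M[:2,:2]=[[c,-s],[s,c]];M[:2,3]=x,y;return M
E
python3 - <<'E'
from h import *
from scipy.optimize import least_squares
im=cv2.imread('pics/top0.png');d=np.load('pics/top0.npy')
f=lambda p:(205+(np.array(p,float)[:,0]+.5)/3.745-.5, 130+(np.array(p,float)[:,1]+.5)/3.75-.5)
uv=np.c_[f([(194,230),(209,324),(133,238),(148,333)])]
W=px2w('top',uv,z=np.full(4,.0545));print(W)
loc=np.array([[0,-35],[0,35],[48,-35],[48,35]])/1e3
g=lambda p:((frame(*p)[:2,:2]@loc.T).T+p[:2]-W[:,:2]).ravel()
r=least_squares(g,[.5,0,1.71]);print('unit',r.x,np.degrees(r.x[2]),r.fun*1e3)
# depth fit of rollers: points 
P,C,U=cloud('top',im,d,(210,345,165,285))
M=frame(*r.x);L=(P-[r.x[0],r.x[1],0])@M[:3,:3]
# box extents in unit
k=abs(P[:,2]-.092)<.006
print('box',L[k][:,:2].min(0),L[k][:,:2].max(0))
# front roller profile
for lo in range(-24,76,4):
    k=(L[:,0]*1e3>=lo)&(L[:,0]*1e3<lo+4)&(abs(L[:,1])<.06)
    if k.sum():print(lo+2,k.sum(),np.round(np.percentile(L[k,2],[10,50,90])*1e3,1))
# chute floor
a=np.radians(10)
k=(L[:,0]>-.15)&(L[:,0]<-.02)&(abs(L[:,1])<.045)&(L[:,2]>.02)&(L[:,2]<.06)
A=np.c_[L[k][:,:2],np.ones(k.sum())];print('floor',np.linalg.lstsq(A,L[k,2],rcond=None)[0],'exp',np.tan(a),.054+.0025*np.tan(a))
# bottle
hsv=cv2.cvtColor(C[None],cv2.COLOR_BGR2HSV)[0]
k=(L[:,0]<-.13)&(L[:,1]>-.053)&(L[:,1]<.04)&(L[:,2]>.045)&(L[:,2]<.09)
Q=L[k]
def cyl(p):
    cx=p[0]+p[2]*Q[:,1];return np.hypot(Q[:,0]-cx,Q[:,2]-p[1])-.025
rr=least_squares(cyl,[-.16,.05,0],loss='soft_l1',f_scale=.002);print('bottle',k.sum(),rr.x,np.std(rr.fun))
ka=(hsv[:,0]<15)&(hsv[:,1]>150)&(L[:,2]>.045)&(L[:,0]<-.1)
kc=(hsv[:,0]>100)&(hsv[:,0]<130)&(hsv[:,1]>150)&(L[:,0]<-.1)
print('amber y',L[ka,1].min(),L[ka,1].max(),'cap',L[kc,1].min(),L[kc,1].max())
def toC(p): return (p-[-.0025,0,.054])@np.array([[np.cos(a),0,np.sin(a)],[0,1,0],[-np.sin(a),0,np.cos(a)]]).T
print('bottle in chute',toC(np.array([rr.x[0],0,rr.x[1]])))
b=M@[rr.x[0],0,rr.x[1],1];print('world bottle',b,proj('top',b[:3]))
# wrist pos
for n in ['side']:
    im=cv2.imread('pics/side0.png')
    pts=[(0,-.035,.055),(0,.035,.055),(.048,-.035,.055),(.048,.035,.055),(rr.x[0],0,rr.x[1]+.025)]
    for p in pts: print(p,proj(n,(M@[*p,1])[:3]))
E
```

```text
[[0.54695737 0.0317706  0.0545    ]
 [0.47890226 0.02261512 0.0545    ]
 [0.5422313  0.0757646  0.0545    ]
 [0.47356564 0.06615694 0.0545    ]]
unit [0.51351839 0.02527842 1.70050351] 97.4316743830665 [ 1.26701478 -1.9651453  -0.08986035 -1.86373124 -0.21541405  1.63763941
 -0.96174037  2.19123713]
box [-0.04182564  0.11501183] [0.10788309 0.18479224]
-22 66 [48.4 51.2 53.8]
-18 67 [49.3 52.1 55.1]
-14 68 [49.9 52.4 54.1]
-10 66 [20.2 46.1 52.2]
-6 65 [46.6 49.1 53.3]
-2 66 [50.  52.  54.9]
2 66 [49.9 52.6 55.9]
6 65 [48.6 52.4 55. ]
10 66 [46.6 49.4 53.6]
14 64 [18.6 42.  48.8]
18 61 [18.  20.2 23.1]
22 62 [17.6 20.4 22.5]
26 59 [17.7 20.3 23.1]
30 63 [17.8 19.7 23.4]
34 65 [17.  19.8 22.8]
38 72 [19.  41.7 49.3]
42 67 [46.2 49.  53.8]
46 67 [49.5 51.9 55.1]
50 68 [49.2 52.6 55.9]
54 65 [49.5 51.8 55.6]
58 89 [49.4 78.  81.4]
62 69 [78.6 81.4 83.3]
66 47 [77.2 79.2 82.3]
70 33 [18.2 19.9 22.3]
74 62 [17.4 19.8 22.7]
floor [ 0.14189828 -0.00053357  0.05218383] exp 0.17632698070846498 0.054440817451771165
bottle 644 [-0.17271659  0.04929438 -0.00708002] 0.001518075169338628
amber y -0.054534134314072495 0.05405324781605825 cap 0.05793723798667633 0.08211413285362107
bottle in chute [-0.16844774  0.          0.02492367]
world bottle [ 0.53585821 -0.14598732  0.04929438  1.        ] [[322.1605203  193.70102707]]
(0, -0.035, 0.055) [[253.19295713 211.94569282]]
(0, 0.035, 0.055) [[277.70427869 212.21367212]]
(0.048, -0.035, 0.055) [[252.767904   223.39923217]]
(0.048, 0.035, 0.055) [[278.14889341 223.6790318 ]]
(np.float64(-0.1727165931241089), 0, np.float64(0.0742943806141129)) [[265.49770079 171.72575952]]
```

```bash
cat >> h.py <<'E'
UX,UY,PSI=.5133,.0271,np.radians(97.75)
MU=frame(UX,UY,PSI)
def U2W(x,y,z): return (MU@[x,y,z,1])[:3]
def W2U(p): return (np.asarray(p)-[UX,UY,0])@MU[:3,:3]
def pose():
    s=ctrl.get_state();return np.array(s['eef_pos']),R.from_quat(s['tcp_rot']).as_matrix(),s
def goal(xu,yu,z,sgn=1):
    # tool y down, tool x = sgn*unit x
    tx=sgn*MU[:3,0];ty=np.array([0,0,-1.]);tz=np.cross(tx,ty)
    p,Rm,s=pose();T=np.c_[tx,ty,tz]
    d=Rm.T@(U2W(xu,yu,z)-p)*100;rv=np.degrees(R.from_matrix(Rm.T@T).as_rotvec())
    return d,rv
E
python3 - <<'E'
from h import *
p,Rm,s=pose();print(Rm.round(3),W2U(p))
for sg in (1,-1):print(goal(-.25,-.005,.15,sg))
d=np.load('pics/wrist0.npy');m=cams.camera_model('wrist');K=m['intrinsics'];T=m['tool_from_camera']
for r in (190,345):
  for u,v in [(r-30+i*5,w) for i in range(-1,6) for w in (235,245,260)]:
    z=d[v,u]
    if 0<z<.3: print(u,v,((T@[*(z*np.linalg.inv(K)@[u,v,1]),1])[:3]*1e3).round(1))
E
```

```text
[[-0.939 -0.     0.345]
 [-0.345  0.002 -0.939]
 [-0.    -1.    -0.002]] [-0.61634283  0.36722475  0.23023953]
(array([-44.22279019,   8.08760326, -27.76513333]), array([9.01546563e-02, 1.02408848e+02, 8.15520496e-02]))
(array([-44.22279019,   8.08760326, -27.76513333]), array([ 7.68618810e-02, -7.75910955e+01, -8.49697401e-02]))
155 235 [ -9.4 -23.2 -46. ]
155 245 [ -9.5 -33.4 -42.4]
155 260 [ -4.1 -36.9 -41.7]
160 235 [-10.  -24.4 -43.1]
160 245 [ -7.7 -29.9 -41.5]
160 260 [ -0.8 -31.3 -41.7]
165 235 [ -8.9 -22.2 -41.6]
165 245 [ -4.  -23.  -41.7]
165 260 [  2.2 -26.1 -41.3]
170 235 [ -5.8 -15.7 -41.4]
170 245 [ -0.7 -16.6 -41.5]
170 260 [  6.7 -18.5 -41.5]
340 235 [ -6.6 -17.3  43.8]
340 245 [ -1.9 -18.8  43.7]
340 260 [  5.6 -20.3  43.9]
```

Request:
{"name": "play_rows", "arguments": {
  "steps": [
    {"claw": 4.5,"tx": -3.7,"tz": -2.3,"ay": -6.5},
    {"claw": 4.5,"tx": -7.4,"tz": -4.6,"ay": -13},
    {"claw": 4.5,"tx": -11,"tz": -6.9,"ay": -19.5},
    {"claw": 4.5,"tx": -14.7,"tz": -9.2,"ay": -26},
    {"claw": 4.5,"tx": -18.4,"tz": -11.6,"ay": -32.5},
    {"claw": 4.5,"tx": -22.1,"tz": -13.9,"ay": -39},
    {"claw": 4.5,"tx": -25.8,"tz": -16.2,"ay": -45.5},
    {"claw": 4.5,"tx": -29.5,"tz": -18.5,"ay": -52},
    {"claw": 4.5,"tx": -33.2,"tz": -20.8,"ay": -58.5},
    {"claw": 4.5,"tx": -36.8,"tz": -23.1,"ay": -65},
    {"claw": 4.5,"tx": -40.5,"tz": -25.5,"ay": -71.5},
    {"claw": 4.5,"tx": -44.2,"tz": -27.8,"ay": -77.6}
  ]
}}

```text
invalid input at $.steps[0]: expected keys claw, tx, ty, tz, ax, ay, az
```

```bash
cat > look.py <<'E'
from h import *
import sys
p,Rm,s=pose()
im,d=cams.read_camera('wrist');m=cams.camera_model('wrist');K=m['intrinsics'];T=m['tool_from_camera']
n=sys.argv[1];cv2.imwrite(f'pics/w{n}.png',im);np.save(f'pics/w{n}.npy',d)
print('t',s['time'],'unit',W2U(p).round(4),'open',s['opening'],'F',MU[:3,:3].T@s['contact_force'],'q',s['qpos'].round(2))
vv,uu=np.mgrid[0:384,0:512];k=d>0
pc=(np.linalg.inv(K)@np.c_[uu[k],vv[k],np.ones(k.sum())].T*d[k]).T
pt=pc@T[:3,:3].T+T[:3,3];L=W2U(pt@Rm.T+p);C=im[k]
hsv=cv2.cvtColor(C[None],cv2.COLOR_BGR2HSV)[0]
f=(abs(pt[:,0])<.014)&(abs(pt[:,2])<.05)&(pt[:,1]<.002)&(hsv[:,2]<90)&(hsv[:,1]<90)
if f.any():
  for sg in(1,-1):
    q=pt[f&(pt[:,2]*sg>0)]
    if len(q): print('finger tip tool y',np.percentile(q[:,1],[99,99.8])*1e3,'z rng',np.percentile(q[:,2],[1,99])*1e3)
a=(hsv[:,0]<15)&(hsv[:,1]>150)&(L[:,2]>.045)&(abs(L[:,1])<.075)&(L[:,0]>-.22)&(L[:,0]<.07)
if a.sum()>30:
  from scipy.optimize import least_squares
  print('amber y',np.percentile(L[a,1],[1,99]))
  Q=L[a&(L[:,1]<.043)]
  r=least_squares(lambda p:np.hypot(Q[:,0]-p[0]-p[2]*Q[:,1],Q[:,2]-p[1])-.025,[Q[:,0].mean(),.06,0],loss='soft_l1',f_scale=.002)
  print('bottle x,z,tilt',r.x,len(Q),np.std(r.fun))
E
python3 look.py 1
python3 - <<'E'
from h import *
for t in [(-.25,-.005,.15),(-.232,-.005,.1),(-.218,-.005,.033)]: print(goal(*t,-1))
E
```

```text
t 0.15 unit [-0.6163  0.3672  0.2302] open 0.9992200933204434 F [-0.12456518  0.0872893  -0.55108633] q [-1.37  0.29  1.58  0.    1.28 -0.15]
finger tip tool y [-17.2144191  -14.39033696] z rng [ 0.28137966 49.5470868 ]
finger tip tool y [-17.55816945 -15.35950329] z rng [-49.38577648  -0.26139014]
(array([-44.22570637,   8.09504986, -27.77865303]), array([ 6.28671883e-02, -7.75932927e+01, -6.96531698e-02]))
(array([-44.61123211,  13.09776725, -29.52913545]), array([ 6.28671883e-02, -7.75932927e+01, -6.96531698e-02]))
(array([-44.9104092 ,  19.79987754, -30.88641607]), array([ 6.28671883e-02, -7.75932927e+01, -6.96531698e-02]))
```

View pics/w1.png

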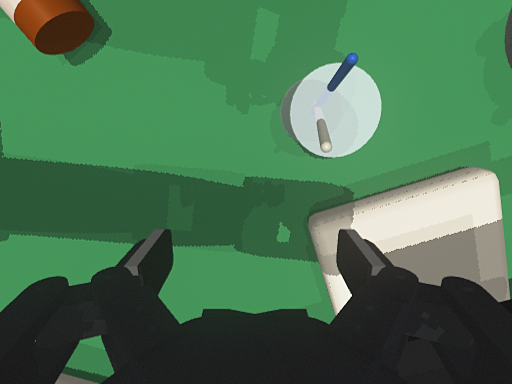

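The move was refused because every row needs all its keys. The wrist picture is unchanged from the start: cup at (330,110), fingers at (150,250) and (355,250). I'm sending it again.

Request:
{"name": "play_rows", "arguments": {
  "steps": [
    {"claw": 4.5,"tx": -3.7,"ty": 0,"tz": -2.3,"ax": 0,"ay": -6.5,"az": 0},
    {"claw": 4.5,"tx": -7.4,"ty": 0,"tz": -4.6,"ax": 0,"ay": -13,"az": 0},
    {"claw": 4.5,"tx": -11,"ty": 0,"tz": -6.9,"ax": 0,"ay": -19.5,"az": 0},
    {"claw": 4.5,"tx": -14.7,"ty": 0,"tz": -9.2,"ax": 0,"ay": -26,"az": 0},
    {"claw": 4.5,"tx": -18.4,"ty": 0,"tz": -11.6,"ax": 0,"ay": -32.5,"az": 0},
    {"claw": 4.5,"tx": -22.1,"ty": 0,"tz": -13.9,"ax": 0,"ay": -39,"az": 0},
    {"claw": 4.5,"tx": -25.8,"ty": 0,"tz": -16.2,"ax": 0,"ay": -45.5,"az": 0},
    {"claw": 4.5,"tx": -29.5,"ty": 0,"tz": -18.5,"ax": 0,"ay": -52,"az": 0},
    {"claw": 4.5,"tx": -33.2,"ty": 0,"tz": -20.8,"ax": 0,"ay": -58.5,"az": 0},
    {"claw": 4.5,"tx": -36.8,"ty": 0,"tz": -23.1,"ax": 0,"ay": -65,"az": 0},
    {"claw": 4.5,"tx": -40.5,"ty": 0,"tz": -25.5,"ax": 0,"ay": -71.5,"az": 0},
    {"claw": 4.5,"tx": -44.2,"ty": 0,"tz": -27.8,"ax": 0,"ay": -77.6,"az": 0}
  ]
}}

```text
time: 1.2
eef_pos: [0.539, -0.236, 0.2313]
tcp_rot: [0.534, -0.464, 0.464, -0.534]
contact_force: [1.2, -0.7, -0.2]
opening: 0.525
```

```bash
python3 look.py 2
python3 - <<'E'
from h import *
for t in [(-.25,-.005,.15),(-.232,-.005,.1),(-.218,-.005,.033)]: print(goal(*t,-1))
E
```

```text
t 1.2 unit [-0.2641  0.01    0.2313] open 0.5254979500475145 F [-0.83613919 -1.07512765 -0.16629623] q [-0.58  0.1   1.8  -0.    1.25 -0.73]
finger tip tool y [-12.94675296  -5.75304182] z rng [ 0.44137402 49.87601687]
finger tip tool y [-11.87091192  -7.3651885 ] z rng [-49.91459552  -0.46259969]
amber y [-0.0515254   0.05761321]
bottle x,z,tilt [-0.17717251  0.04967857 -0.0021247 ] 2208 0.0006404802056199833
(array([-0.81631617,  8.14062358,  1.03995906]), array([-0.22987886,  0.82718042, -0.23239382]))
(array([-2.59597922, 13.14789492,  1.04572371]), array([-0.22987886,  0.82718042, -0.23239382]))
(array([-3.96884149, 19.85350465,  1.0388469 ]), array([-0.22987886,  0.82718042, -0.23239382]))
```

View pics/w2.png

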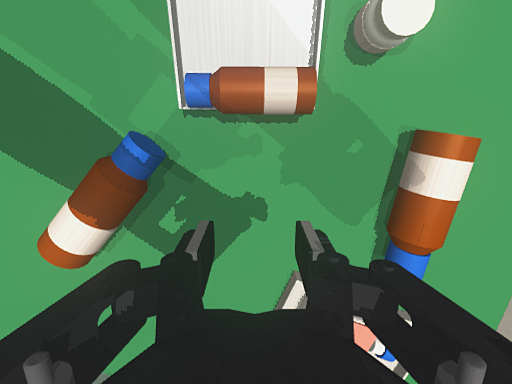

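Wrist view: the bottle lies across the chute at (250,90). The two larger look-alikes are at (100,200) and (430,200), and the fingers at (200,245) and (310,245). I'll descend behind the bottle.

Request:
{"name": "play_rows", "arguments": {
  "steps": [
    {"claw": 4.5,"tx": 0,"ty": 2,"tz": 0,"ax": 0,"ay": 0,"az": 0},
    {"claw": 4.5,"tx": 0,"ty": 5,"tz": 0,"ax": 0,"ay": 0,"az": 0},
    {"claw": 4.5,"tx": 0,"ty": 8,"tz": 0,"ax": 0,"ay": 0,"az": 0},
    {"claw": 4.5,"tx": 0,"ty": 11,"tz": -0.3,"ax": 0,"ay": 0,"az": 0},
    {"claw": 4.5,"tx": -0.3,"ty": 14,"tz": -0.3,"ax": 0,"ay": 0,"az": 0},
    {"claw": 4.5,"tx": -0.5,"ty": 16,"tz": -0.3,"ax": 0,"ay": 0,"az": 0},
    {"claw": 4.5,"tx": -0.5,"ty": 18,"tz": -0.3,"ax": 0,"ay": 0,"az": 0},
    {"claw": 4.5,"tx": -0.5,"ty": 19,"tz": -0.3,"ax": 0,"ay": 0,"az": 0},
    {"claw": 4.5,"tx": -0.5,"ty": 19.5,"tz": -0.3,"ax": 0,"ay": 0,"az": 0},
    {"claw": 4.5,"tx": -0.5,"ty": 19.5,"tz": -0.3,"ax": 0,"ay": 0,"az": 0},
    {"claw": 4.5,"tx": -0.5,"ty": 19.5,"tz": -0.3,"ax": 0,"ay": 0,"az": 0}
  ]
}}

```text
time: 2.17
eef_pos: [0.5352, -0.2338, 0.0373]
tcp_rot: [-0.533, 0.465, -0.466, 0.533]
contact_force: [-0.2, 0.0, 0.8]
opening: 0.525
```

```bash
python3 look.py 3
python3 - <<'E'
from h import *
print(goal(-.218,-.002,.031,-1))
im,d=cams.read_camera('top');cv2.imwrite('pics/top3.png',im)
im,d=cams.read_camera('side');cv2.imwrite('pics/side3.png',cv2.resize(im[120:260,200:360],(640,560)))
d=np.load('pics/w3.npy');m=cams.camera_model('wrist');K=m['intrinsics'];T=m['tool_from_camera']
for u in (195,200,205,208,210,300,303,306,310):
  for v in (222,226,230,235):
    z=d[v,u]
    if 0<z<.19: print(u,v,((T@[*(z*np.linalg.inv(K)@[u,v,1]),1])[:3]*1e3).round(1))
E
```

```text
t 2.1667 unit [-0.2615  0.0135  0.0373] open 0.5245157253426832 F [0.06728842 0.22305446 0.80316703] q [-0.59  0.32  1.92  0.    0.89 -0.72]
finger tip tool y [-11.79024779  -5.38794098] z rng [ 0.4213609 49.8707239]
finger tip tool y [-12.79343198  -7.35577537] z rng [-49.9073432   -0.45346718]
amber y [-0.05185687  0.05701993]
bottle x,z,tilt [-0.17696191  0.04958026 -0.00257893] 20537 0.0005559432977501987
(array([-4.38031758,  0.68048419,  1.51179218]), array([-0.11690751,  0.0040923 ,  0.10144603]))
195 230 [ -5.2  -9.2 -31.9]
195 235 [ -9.4 -23.9 -28.6]
200 222 [ -9.5  -8.6 -29.1]
200 226 [ -9.5 -13.7 -28.2]
200 230 [-10.  -19.6 -27. ]
200 235 [ -9.3 -23.8 -26.3]
205 222 [ -9.5  -8.6 -26.5]
205 226 [ -9.4 -13.5 -25.7]
205 230 [ -9.4 -18.2 -24.9]
205 235 [ -9.4 -23.9 -23.9]
208 222 [ -9.3  -8.  -25. ]
208 226 [ -9.2 -13.  -24.2]
208 230 [ -9.4 -18.3 -23.4]
208 235 [ -7.5 -19.9 -23.2]
210 222 [ -9.5  -8.6 -23.9]
210 226 [ -9.8 -14.3 -23. ]
210 230 [ -7.4 -13.8 -23.2]
210 235 [ -5.4 -15.6 -23. ]
300 222 [-9.2 -7.8 23.5]
300 226 [ -9.4 -13.4  22.6]
300 230 [ -8.8 -16.9  22.1]
300 235 [ -7.2 -19.2  21.8]
303 222 [-10.2 -10.1  24.6]
303 226 [-10.  -14.7  23.9]
303 230 [ -9.8 -19.1  23.1]
303 235 [ -9.6 -24.2  22.3]
306 222 [-9.3 -7.9 26.6]
306 226 [ -9.4 -13.4  25.6]
306 230 [ -9.8 -19.   24.6]
306 235 [ -9.8 -24.7  23.6]
310 226 [ -9.5 -13.6  27.6]
310 230 [ -9.4 -18.1  26.8]
310 235 [ -9.9 -24.8  25.4]
```

View pics/w3.png

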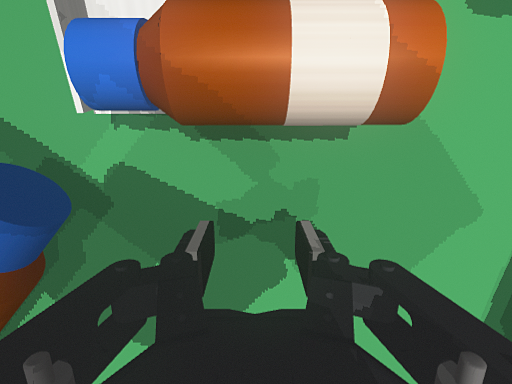

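View pics/side3.png

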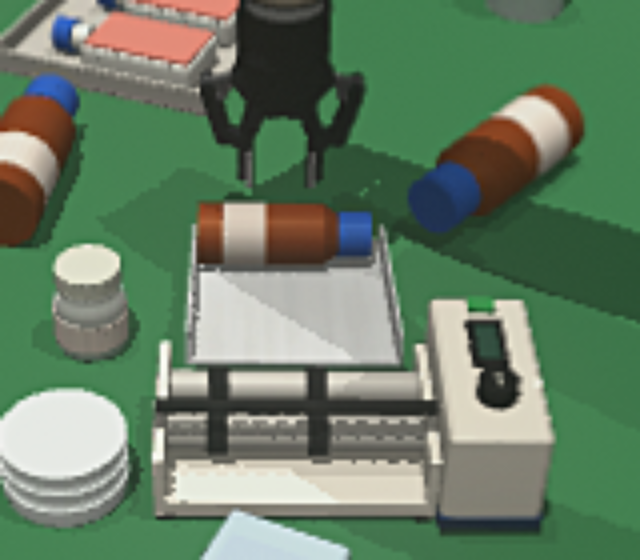

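The wrist view shows the fingers at (200,240) and (310,240) behind the bottle's back edge at row 120. The side view shows free space on both sides. They're about 15 mm off along y, so I'll centre them and close to a few mm.

Request:
{"name": "play_rows", "arguments": {
  "steps": [
    {"claw": 4.5,"tx": -0.3,"ty": 0,"tz": 0.5,"ax": 0,"ay": 0,"az": 0},
    {"claw": 4.5,"tx": -0.6,"ty": 0.3,"tz": 1.0,"ax": -0.1,"ay": 0,"az": 0.1},
    {"claw": 4.5,"tx": -1.2,"ty": 0.6,"tz": 1.5,"ax": -0.1,"ay": 0,"az": 0.1},
    {"claw": 4.5,"tx": -2.0,"ty": 0.88,"tz": 1.5,"ax": -0.1,"ay": 0,"az": 0.1},
    {"claw": 4.5,"tx": -3.0,"ty": 0.88,"tz": 1.5,"ax": -0.1,"ay": 0,"az": 0.1},
    {"claw": 4.5,"tx": -3.8,"ty": 0.88,"tz": 1.5,"ax": -0.1,"ay": 0,"az": 0.1},
    {"claw": 4.5,"tx": -4.3,"ty": 0.88,"tz": 1.5,"ax": -0.1,"ay": 0,"az": 0.1},
    {"claw": 4.5,"tx": -4.5,"ty": 0.88,"tz": 1.5,"ax": -0.1,"ay": 0,"az": 0.1},
    {"claw": 4.5,"tx": -4.5,"ty": 0.88,"tz": 1.5,"ax": -0.1,"ay": 0,"az": 0.1},
    {"claw": 4.5,"tx": -4.5,"ty": 0.88,"tz": 1.5,"ax": -0.1,"ay": 0,"az": 0.1}
  ]
}}

```text
time: 3.15
eef_pos: [0.5435, -0.1868, 0.0278]
tcp_rot: [0.533, -0.466, 0.464, -0.533]
contact_force: [0.2, 0.2, 0.2]
opening: 0.525
```

```bash
python3 look.py 4
python3 - <<'E'
from h import *
print(goal(-.015,-.002,.064,-1))
im,d=cams.read_camera('side');cv2.imwrite('pics/side4.png',cv2.resize(im[120:260,200:360],(640,560)))
E
```

```text
t 3.15 unit [-0.216  -0.0011  0.0278] open 0.5251809408076507 F [ 0.17101638 -0.2380332   0.23863017] q [-0.51  0.32  1.95  0.    0.88 -0.64]
finger tip tool y [-13.73311931  -5.87846961] z rng [ 0.43726977 49.84749944]
finger tip tool y [-13.67571936  -5.91422701] z rng [-49.91369018  -0.45287004]
amber y [-0.05199468  0.05628498]
bottle x,z,tilt [-0.17698749  0.04960315 -0.00250991] 17138 0.0005182837636147046
(array([-20.12720261,  -3.59513216,   0.08706688]), array([ 0.07393133, -0.00128763, -0.07280278]))
```

View pics/w4.png

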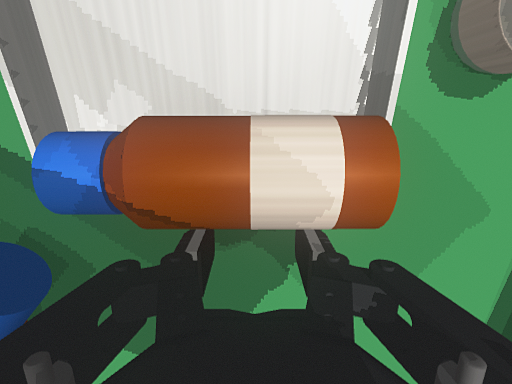

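View pics/side4.png

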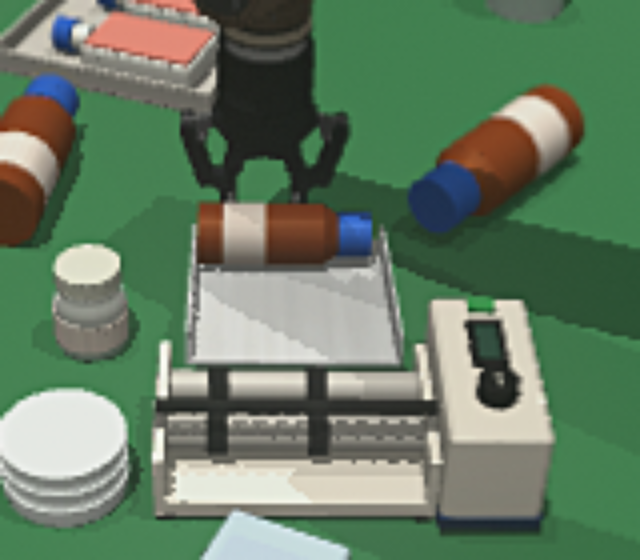

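The fingers sit just behind the bottle, centred on its body at rows 230–240. I'll push slowly along the slope.

Request:
{"name": "play_rows", "arguments": {
  "steps": [
    {"claw": 4.5,"tx": -0.2,"ty": -0.05,"tz": 0,"ax": 0,"ay": 0,"az": 0},
    {"claw": 4.5,"tx": -0.5,"ty": -0.1,"tz": 0,"ax": 0,"ay": 0,"az": 0},
    {"claw": 4.5,"tx": -0.8,"ty": -0.15,"tz": 0,"ax": 0,"ay": 0,"az": 0},
    {"claw": 4.5,"tx": -1.1,"ty": -0.2,"tz": 0,"ax": 0,"ay": 0,"az": 0},
    {"claw": 4.5,"tx": -1.5,"ty": -0.27,"tz": 0,"ax": 0,"ay": 0,"az": 0},
    {"claw": 4.5,"tx": -1.9,"ty": -0.34,"tz": 0,"ax": 0,"ay": 0,"az": 0},
    {"claw": 4.5,"tx": -2.3,"ty": -0.41,"tz": 0,"ax": 0,"ay": 0,"az": 0},
    {"claw": 4.5,"tx": -2.7,"ty": -0.48,"tz": 0,"ax": 0,"ay": 0,"az": 0},
    {"claw": 4.5,"tx": -3.0,"ty": -0.53,"tz": 0,"ax": 0,"ay": 0,"az": 0},
    {"claw": 4.5,"tx": -3.2,"ty": -0.57,"tz": 0,"ax": 0,"ay": 0,"az": 0},
    {"claw": 4.5,"tx": -3.3,"ty": -0.58,"tz": 0,"ax": 0,"ay": 0,"az": 0}
  ]
}}

```text
time: 4.17
eef_pos: [0.5388, -0.1536, 0.0334]
tcp_rot: [0.533, -0.466, 0.464, -0.533]
contact_force: [0.4, -1.9, 1.8]
opening: 0.523
```

```bash
python3 look.py 5
python3 - <<'E'
from h import *
print(goal(-.015,-.002,.064,-1))
E
```

```text
t 4.1667 unit [-0.1825 -0.0009  0.0334] open 0.5233343523709414 F [-1.97599218 -0.17615461  1.77325777] q [-0.46  0.29  1.98  0.    0.88 -0.6 ]
finger tip tool y [-19.02553602  -7.28361779] z rng [ 0.43650212 49.85264964]
finger tip tool y [-18.49111149  -7.19359351] z rng [-49.90996517  -0.44928158]
amber y [-0.0520304   0.05606785]
bottle x,z,tilt [-0.14795789  0.05470389 -0.00057879] 16561 0.0005242953502805847
(array([-16.75039913,  -3.03008575,   0.10997382]), array([ 0.10702858,  0.02158184, -0.11985792]))
```

View pics/w5.png

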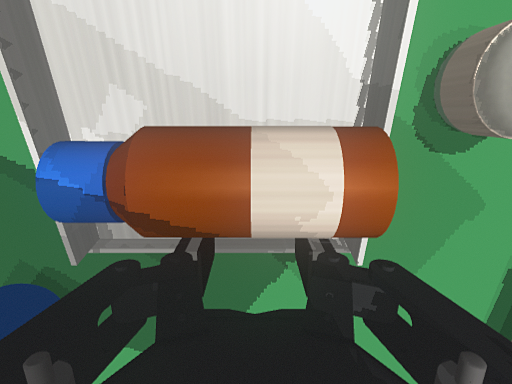

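The bottle has rolled 29 mm, its axis is parallel to the rollers, and the push is about 2 N. I'll carry on.

Request:
{"name": "play_rows", "arguments": {
  "steps": [
    {"claw": 4.5,"tx": -0.4,"ty": -0.07,"tz": 0,"ax": 0,"ay": 0,"az": 0},
    {"claw": 4.5,"tx": -0.9,"ty": -0.16,"tz": 0,"ax": 0,"ay": 0,"az": 0},
    {"claw": 4.5,"tx": -1.5,"ty": -0.27,"tz": 0,"ax": 0,"ay": 0,"az": 0},
    {"claw": 4.5,"tx": -2.1,"ty": -0.38,"tz": 0,"ax": 0,"ay": 0,"az": 0},
    {"claw": 4.5,"tx": -2.7,"ty": -0.48,"tz": 0,"ax": 0,"ay": 0,"az": 0},
    {"claw": 4.5,"tx": -3.3,"ty": -0.59,"tz": 0,"ax": 0,"ay": 0,"az": 0},
    {"claw": 4.5,"tx": -3.9,"ty": -0.7,"tz": 0,"ax": 0,"ay": 0,"az": 0},
    {"claw": 4.5,"tx": -4.5,"ty": -0.81,"tz": 0,"ax": 0,"ay": 0,"az": 0},
    {"claw": 4.5,"tx": -5.1,"ty": -0.91,"tz": 0,"ax": 0,"ay": 0,"az": 0},
    {"claw": 4.5,"tx": -5.7,"ty": -1.02,"tz": 0,"ax": 0,"ay": 0,"az": 0},
    {"claw": 4.5,"tx": -6.1,"ty": -1.1,"tz": 0,"ax": 0,"ay": 0,"az": 0},
    {"claw": 4.5,"tx": -6.4,"ty": -1.15,"tz": 0,"ax": 0,"ay": 0,"az": 0}
  ]
}}

```text
time: 5.22
eef_pos: [0.5301, -0.09, 0.045]
tcp_rot: [0.533, -0.466, 0.464, -0.533]
contact_force: [0.3, -1.9, 0.5]
opening: 0.527
```

```bash
python3 look.py 6
python3 - <<'E'
from h import *
print(goal(-.015,-.002,.064,-1))
E
```

```text
t 5.2167 unit [-0.1183 -0.0009  0.045 ] open 0.527060265493656 F [-1.88767935 -0.09214525  0.4975727 ] q [-0.36  0.22  2.03  0.    0.89 -0.49]
finger tip tool y [-18.89177294  -7.71107227] z rng [ 0.43303825 49.89020637]
finger tip tool y [-18.75440601  -7.19965086] z rng [-49.9271681   -0.44914885]
amber y [-0.05209561  0.05624026]
bottle x,z,tilt [-0.08373993  0.06602831 -0.00084968] 16428 0.0005197649848700435
(array([-10.28925759,  -1.87545084,   0.12213055]), array([ 0.12452627,  0.0280499 , -0.14987572]))
```

View pics/w6.png

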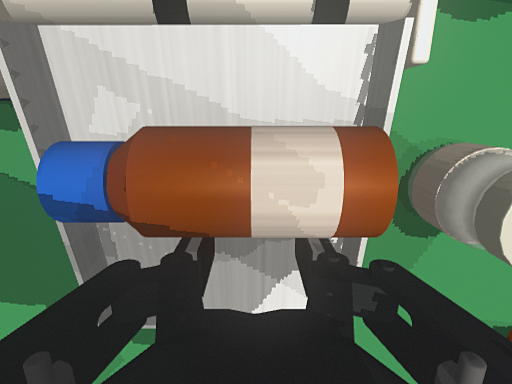

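Request:
{"name": "play_rows", "arguments": {
  "steps": [
    {"claw": 4.5,"tx": -0.4,"ty": -0.07,"tz": 0,"ax": 0,"ay": 0,"az": 0},
    {"claw": 4.5,"tx": -0.9,"ty": -0.16,"tz": 0,"ax": 0,"ay": 0,"az": 0},
    {"claw": 4.5,"tx": -1.5,"ty": -0.27,"tz": 0,"ax": 0,"ay": 0,"az": 0},
    {"claw": 4.5,"tx": -2.1,"ty": -0.38,"tz": 0,"ax": 0,"ay": 0,"az": 0},
    {"claw": 4.5,"tx": -2.7,"ty": -0.48,"tz": 0,"ax": 0,"ay": 0,"az": 0},
    {"claw": 4.5,"tx": -3.3,"ty": -0.59,"tz": 0,"ax": 0,"ay": 0,"az": 0},
    {"claw": 4.5,"tx": -3.9,"ty": -0.7,"tz": 0,"ax": 0,"ay": 0,"az": 0},
    {"claw": 4.5,"tx": -4.5,"ty": -0.81,"tz": 0,"ax": 0,"ay": 0,"az": 0},
    {"claw": 4.5,"tx": -5.0,"ty": -0.9,"tz": 0,"ax": 0,"ay": 0,"az": 0},
    {"claw": 4.5,"tx": -5.5,"ty": -0.99,"tz": 0,"ax": 0,"ay": 0,"az": 0},
    {"claw": 4.5,"tx": -5.9,"ty": -1.06,"tz": 0,"ax": 0,"ay": 0,"az": 0},
    {"claw": 4.5,"tx": -6.2,"ty": -1.12,"tz": 0,"ax": 0,"ay": 0,"az": 0}
  ]
}}

```text
time: 6.27
eef_pos: [0.5218, -0.0287, 0.0563]
tcp_rot: [0.533, -0.466, 0.464, -0.533]
contact_force: [0.3, -2.4, 0.7]
opening: 0.526
```

```bash
python3 look.py 7
```

```text
t 6.2667 unit [-0.0564 -0.0009  0.0563] open 0.5256514766311945 F [-2.40572719  0.05539098  0.65148469] q [-0.25  0.17  2.07  0.    0.9  -0.39]
finger tip tool y [-18.90906979  -7.17137607] z rng [ 0.43756414 49.8718438 ]
finger tip tool y [-17.97916238  -6.89711836] z rng [-49.91214218  -0.45278575]
amber y [-0.05202747  0.05656142]
bottle x,z,tilt [-0.01194609  0.12200088  0.01178617] 16745 0.00538114179489445
```

View pics/w7.png

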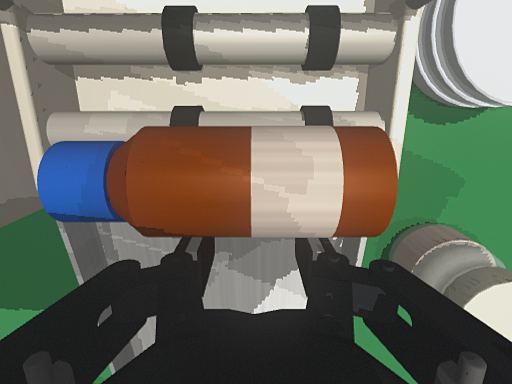

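The bottle is almost at the front roller, lying just below its bands at (185,115) and (320,115). The fit in this frame failed, but the contact offset puts the axis about 20 mm short. I'll do the last part slowly.

Request:
{"name": "play_rows", "arguments": {
  "steps": [
    {"claw": 4.5,"tx": -0.3,"ty": -0.05,"tz": 0,"ax": 0,"ay": 0,"az": 0},
    {"claw": 4.5,"tx": -0.6,"ty": -0.11,"tz": 0,"ax": 0,"ay": 0,"az": 0},
    {"claw": 4.5,"tx": -0.9,"ty": -0.16,"tz": 0,"ax": 0,"ay": 0,"az": 0},
    {"claw": 4.5,"tx": -1.2,"ty": -0.21,"tz": 0,"ax": 0,"ay": 0,"az": 0},
    {"claw": 4.5,"tx": -1.5,"ty": -0.27,"tz": 0,"ax": 0,"ay": 0,"az": 0},
    {"claw": 4.5,"tx": -1.8,"ty": -0.32,"tz": 0,"ax": 0,"ay": 0,"az": 0},
    {"claw": 4.5,"tx": -2.1,"ty": -0.36,"tz": 0,"ax": 0,"ay": 0,"az": 0},
    {"claw": 4.5,"tx": -2.3,"ty": -0.38,"tz": 0,"ax": 0,"ay": 0,"az": 0},
    {"claw": 4.5,"tx": -2.4,"ty": -0.4,"tz": 0,"ax": 0,"ay": 0,"az": 0}
  ]
}}

```text
time: 7.07
eef_pos: [0.5184, -0.0049, 0.0602]
tcp_rot: [0.533, -0.466, 0.464, -0.533]
contact_force: [-0.6, -0.8, -0.7]
opening: 0.528
```

```bash
sed -i 's/\[Q\[:,0\].mean(),.06,0\]/[Q[:,0].mean(),Q[:,2].max()-.025,0]/' look.py; python3 look.py 8
```

```text
t 7.0667 unit [-0.0324 -0.0008  0.0602] open 0.5283910479330074 F [-0.72453988  0.71983009 -0.71644259] q [-0.21  0.16  2.07  0.    0.91 -0.34]
finger tip tool y [-11.53866603  -5.30767942] z rng [ 0.44220295 49.87644985]
finger tip tool y [-11.73693452  -5.03473957] z rng [-49.89542486  -0.45313459]
amber y [-0.05180808  0.05645579]
bottle x,z,tilt [ 0.0164193   0.07533858 -0.00162137] 17053 0.0005147783514907811
```

View pics/w8.png

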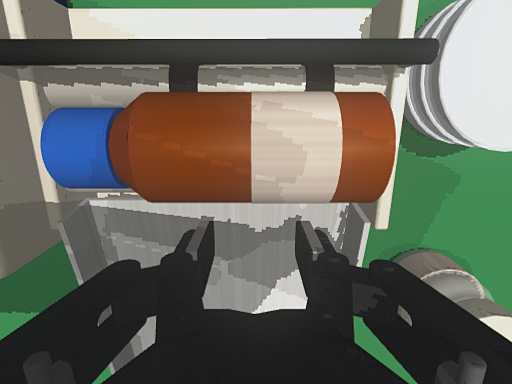

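The bottle has left the fingers and is dropping into the seat, between the front roller and the rail at row 50. I'll back off and raise the arm.

Request:
{"name": "play_rows", "arguments": {
  "steps": [
    {"claw": 4.5,"tx": 0.4,"ty": -0.1,"tz": 0,"ax": 0,"ay": 0,"az": 0},
    {"claw": 4.5,"tx": 1.2,"ty": -0.4,"tz": 0,"ax": 0,"ay": 0,"az": 0},
    {"claw": 4.5,"tx": 2.4,"ty": -1,"tz": 0,"ax": 0,"ay": 0,"az": 0},
    {"claw": 4.5,"tx": 3.5,"ty": -2.5,"tz": 0,"ax": 0,"ay": 0,"az": 0},
    {"claw": 4.5,"tx": 4.2,"ty": -4.5,"tz": 0,"ax": 0,"ay": 0,"az": 0},
    {"claw": 4.5,"tx": 4.5,"ty": -7,"tz": 0,"ax": 0,"ay": 0,"az": 0},
    {"claw": 4.5,"tx": 4.5,"ty": -9,"tz": 0,"ax": 0,"ay": 0,"az": 0},
    {"claw": 4.5,"tx": 4.5,"ty": -10.5,"tz": 0,"ax": 0,"ay": 0,"az": 0},
    {"claw": 4.5,"tx": 4.5,"ty": -11,"tz": 0,"ax": 0,"ay": 0,"az": 0},
    {"claw": 4.5,"tx": 4.5,"ty": -11,"tz": 0,"ax": 0,"ay": 0,"az": 0},
    {"claw": 4.5,"tx": 4.5,"ty": -11,"tz": 0,"ax": 0,"ay": 0,"az": 0}
  ]
}}

```text
time: 8.03
eef_pos: [0.5248, -0.0508, 0.17]
tcp_rot: [0.533, -0.466, 0.464, -0.532]
contact_force: [-0.4, 1.2, -0.8]
opening: 0.524
```

```bash
python3 look.py 9; python3 look.py 10
python3 - <<'E'
from h import *
im,d=cams.read_camera('side');cv2.imwrite('pics/side10.png',cv2.resize(im[120:300,190:350],(640,600)))
a=cv2.imread('pics/side0.png');df=cv2.absdiff(a,im)
for n,(u,v) in dict(pot=(222,195),dishes=(215,235),tip=(262,275)).items(): print(n,df[v-18:v+18,u-15:u+15].mean())
E
```

```text
t 8.0333 unit [-0.0787 -0.0009  0.17  ] open 0.5236030577090683 F [ 1.23321318  0.19911558 -0.82241521] q [-0.29  0.02  1.99  0.    1.13 -0.42]
finger tip tool y [-12.20400982  -5.46498295] z rng [ 0.44678685 49.8610452 ]
finger tip tool y [-11.46140187  -5.62298003] z rng [-49.92056481  -0.45128552]
amber y [-0.05180388  0.05720057]
bottle x,z,tilt [ 0.02121063  0.07225028 -0.00144395] 4674 0.010958574743448019
t 8.0833 unit [-0.0783 -0.0004  0.1692] open 0.5276466654958833 F [-0.63355233 -0.67550889 -0.35762395] q [-0.29  0.02  1.99  0.    1.13 -0.42]
finger tip tool y [-11.87430081  -5.42690138] z rng [ 0.4357608  49.86774525]
finger tip tool y [-10.65229092  -5.48351197] z rng [-49.90940072  -0.45415381]
amber y [-0.05177384  0.05740138]
bottle x,z,tilt [ 0.02123192  0.07221876 -0.00133029] 4709 0.010860267162978702
pot 6.20925925925926
dishes 0.6391975308641975
tip 0.4876543209876543
```

View pics/side10.png

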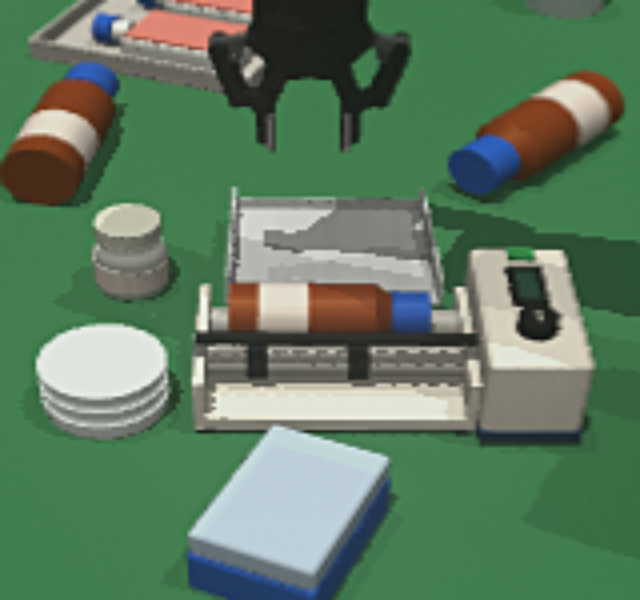

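View pics/w10.png

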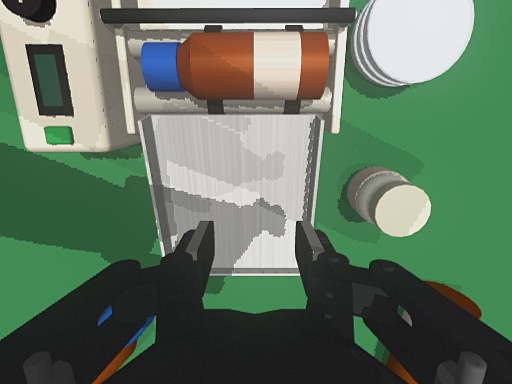

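The bottle sits on both rollers at (255,65) in the wrist view, between the rollers and clear of the rail. Its pose didn't change between the two readings. The pot, dishes and tip box stand where they were, and the fingers are well clear.

```bash
python3 -c "
from plant import ctrl
print(ctrl.sign_off())"
```

```text
the job is handed in; nothing more can be done
None
```

I pushed the amber bottle up the chute with the backs of two half-open fingertips (4.5 cm apart), slowly and with 2 to 3 N measured at the wrist. It rolled over the front roller and dropped into the seat. I then backed the fingers off and up, and handed the job in at about 8 s.

**Bottle:** the last measurements put its axis at x ≈ 21 mm, z ≈ 72 mm and y ≈ -2 mm in the unit's frame, with under 0.002 rad of tilt. The pose did not change between two readings 0.05 s apart.

**Checks that disagreed:**
- **Bottle x:** the 21 mm is about 3 mm short of the 24 mm seat. My fitted unit frame read the same amount low when the bottle lay against the lip, so I put the gap down to that.
- **Cylinder fits:** one failed in the frame just before the front roller, so I used the contact offset there. The two final fits had about 11 mm of scatter against 0.5 mm earlier, though they agree with each other and with the pictures.

**Bystanders:** the pictures show the pot, dishes and tip box where they started. The side-view difference was near zero for the dishes and tip box and slightly higher at the pot. I took that to be the arm's shadow, and did not measure the pot's position separately.

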